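# Test a coin cell on the sprung contact of the battery tester

## Task

Wake the battery tester with a full press of its red push button and let the button go. Then pick up the coin cell from the green mat and, same side down, press it gently and squarely, centred, onto the sprung copper plunger of the tester until it sits level on the brass contact ring, and hold it pressed there without forcing it so that I can read the needle: finish while still holding the cell down on the ring. Leave the other things on the table where they are.

Things in the scene. Friction and masses are not known exactly. Their poses are not given: they have to be found in the camera images.
- cell: the coin cell to be tested: a plain bright steel disc, 24.5 mm across and 7.7 mm thick, about 12 g (up to 16 g), lying flat on the green mat, the side that goes on the contact already facing down. Origin at the centre of its underside, z up through its thickness. Free of neighbours for 45 mm all round
- tester: the chrome-plated battery tester, fixed: 150 mm (x) by 160 mm (y), flat deck 50 mm above the table; along its far (+x) side a sloped meter hood, 89 mm high, with a scale and a needle that swings over as the plunger goes down. Origin at the centre of its underside. On the deck, 40 mm in front (-x) of the centre: the cell contact 36 mm to +y, the red button 42 mm to -y
- contact_ring: the brass contact ring on a black round insulator post on the tester's deck, the hard stop for the cell: outer diameter 25 mm, inner 21 mm, fixed to the tester. Origin at the centre of its flat top face, 70 mm above the table (20 mm above the deck), z up. The insulator below it is 25 mm across too, so fingers may reach down past it
- plunger_tip (a point): centre of the flat copper tip of the sprung plunger, 9 mm across, in the middle of the contact ring; it stands 5 mm above the ring's top when free (75 mm above the table)
- plunger (a joint): travel of the sprung plunger straight down, m: 0 free, 0.005 when its tip is level with the ring's top (a cell then lies on the ring), end at 0.0065. The spring pushes up with about 3 N at 0 and 6 N at 0.005; any push beyond that is carried by the ring. A total push of 8 to 16 N on the cell is right
- red_button (a joint): travel of the tester's red push button straight down, m: 0 when free, 0.006 fully down, springs back; needs about 5 N to go fully down; it counts as pressed beyond 0.0045
- red_button_top (a point): centre of the top of the red push button, 24 mm across, in a dark round collar 40 mm across; free top 66 mm above the table (16 mm above the deck), 78 mm from the contact ring's centre
- mat: the dark green work mat, fixed, 170 mm (x) by 270 mm (y), 3 mm thick, carrying the cell and the watch case. Origin at the centre of its underside
- watch_case: silver watch case with a dark blue dial, 41 mm across, 10.5 mm thick, 51 mm over the lugs, loose on the mat; origin at the centre of its underside
- copper_bowl: small copper bowl with spent button cells, 90 mm across, 34 mm high, loose; origin at the centre of its underside
- pliers: flat-nosed pliers with blue handles, lying flat along their x axis (jaws to +x), 147 mm long, 50 mm wide, 11 mm high, loose; origin near the middle at table height
- dive_band: orange rubber dive band round a dark display cushion, 67 by 80 mm, 48 mm high, loose; origin at the centre of its underside
- spring_bar_tool: steel spring bar tool with a brass grip, 125 mm long along x, 9 mm thick, loose; origin near the middle at table height
- loupe: black eye loupe, 36 mm across, 33 mm high, loose; origin at the centre of its underside
Things that resemble listed ones, but are neither listed nor needed, are in the scene too. Leave any black or blue look-alike of the cell alone.

How it is judged (in metres and radians):
On the way, in this order (a step that is already met when the one before it is completed fails the run):
1. the red button is pressed (beyond 4.5 mm of its 6 mm) (value of joint red_button above 0.0045 m), for 0.05 s.
2. the red button has been let go (value of joint red_button below 0.002 m), for 0.05 s.
3. the cell is picked up off the mat in the fingers (height (world z) of cell above 0.02 m and contact force between the fingers and cell above 1 N), for 0.2 s.
At the end, for the whole second after the job is handed in: the fingers hold the cell (more than 2 N on it) pressed down on the contact ring: plunger down more than 4.2 mm, the ring itself carrying 0.8 to 20 N, the cell within 3.5 mm of the ring's centre, level within 0.12 rad with its original underside down, and still; the red button is released (value of joint plunger above 0.0042 m and contact force between cell and contact_ring between 0.8 and 20 N and horizontal distance between cell and contact_ring below 0.0035 m and angle between cell's own z axis and vertical below 0.12 rad and contact force between the fingers and cell above 2 N and linear speed of cell below 0.01 m/s and value of joint red_button below 0.002 m); the arm keeps its last pose, push and grip.
It fails at once if another thing on the table is moved by more than 15 mm (distance of any of watch_case, copper_bowl, pliers, dive_band, spring_bar_tool, loupe from where it was at the start of the episode above 0.015 m).
It fails at once if the cell is forced onto the tester with more than 35 N (contact force between cell and tester above 35 N).
It also fails if it takes over 72 s, if anything falls off the work surface, if the arm or the gripper's body presses on something with over 40 N, if the wrist force passes 120 N, or if a joint passes its speed limit or range.

## Robot

A 7-joint arm with a two-finger parallel gripper is mounted at the origin on the work surface. World frame = base frame: x ahead of the robot, y to its left, z up, the work surface at z = 0. Lengths are in mm, angles in rad, forces in N, time in s.
With the tool pointing down it reaches from about 425 to 825 mm from the base axis. Payload 3.6 kg.
Tool frame: the origin (TCP) lies on the centre line of the jaws, within the pads' length; the fingertips stand 19 mm ahead of it and the grasp point (between the pads) is the TCP (tip_extent is the distance from the TCP to the fingertips, in mm); z points along the fingers, y is the line along which they close (so a half turn about z gives the same grasp; the last joint's range is limited). The gripper opens to 85 mm and grips with 20 to 120 N. Pads are 22 mm wide; open, the fingers measure 114 mm over their backs; the gripper's body (76 mm by 85 mm) begins 54 mm behind the grasp point. The pads swing forward as they close: fully open they stand 13 mm farther back than shut.
Start: joints at [1.127, 0.615, -0.013, 1.423, 0.008, 1.103, -0.04], TCP at [263.745, -594.056, 250.297] pointing down, gripper open.
Joint ranges: [-3.12, 3.12], [-0.3, 2.06], [-1.34, 1.32], [0.26, 2.42], [-1.36, 4.5], [0.01, 1.98], [-2.84, 2.84]. Speed limits (rad/s): [2.79, 2.79, 3.14, 3.14, 3.14, 3.14, 3.14].

## Interface

Orientations are given as a unit quaternion [w, x, y, z].
In Python, from cell import read_state, camera, camera_params, job_done, tip_extent gives the robot as it stands.
- The arm moves only by the tool jog_arm, never from a script. Its arguments are lists of equal length, an entry for each row: "rotation": the turn, a rotation vector about the tool's x, y, z in degrees, a list of three; "linear": the shift along the tool's x, y, z in mm, a list of three; "grip": the closure, from -1 (fully open) to 1 (shut). A call has 1 to 12 rows; each row shifts and turns the commanded pose from where the row before left it, along the tool's axes as they then stand; what a row does not reach is not made up. A row lasts 1/10 s, in which the tool goes at most 50 mm and 8.59 degrees, less where a joint would pass 70% of its speed; a pose out of reach is approached as far as the arm can. A call with a gripper value outside its range is refused whole. The fingers move at their own pace and stop on an object; "newtons" is the grip in N (left out, the last holds). Time passes only in rows, so rows that do not move let the fingers close. It gives the time, the measured TCP pose, the force, the opening and the grip force at its end, in the units of the state.
- read_state(): the state, without advancing time (a new reading comes with each control period).
- camera(name): name is "scene" or "top" or "wrist"; returns the picture (384x512x3 uint8, red, green, blue); there is no depth.
- camera_params(name): a dict with "fx", "fy", "cx", "cy" (pixels), "view" (4x4, takes a point from world to camera coordinates); the wrist camera has in their place "tool_from_camera" (4x4, takes a point from camera to tool coordinates, whose origin is the TCP and whose axes are the flange's). Camera axes: x right, y up, looking along -z (the intrinsics and any distortion apply to the point x, -y, -z); pixel columns grow to the right and rows downward; lengths in mm; the calibration is good to about 2 mm. The wrist camera is an equidistant fisheye: a pixel r from the principal point sees the ray r / f radians off the axis. A picture is of the moment at which its call begins: read the wrist's pose just before it. camera_params takes no time and is no camera call.
- job_done(): hands the job in; it is judged then, once.
The state is a dict: "time": time; "qpos": joint angles; "joint_vel": joint speeds; "effort": joint torques, N m; "eef_pos": TCP position; "eef_rot": TCP orientation; "ft_force": force on the tool from outside, world axes, zero at the start; "wrist_torque": the same for the moment, N m; "opening": finger opening in mm; "grip_force": force on a finger pad.
Only numpy, scipy, OpenCV 4.12 (cv2) and the standard library are available. Lean on these libraries where they do the work, as an engineer would, in place of code of your own. Each camera call takes 0.05 s, during which the arm holds its last target. There are 200 camera calls.

## Working session

There is one attempt and no reset: what is moved stays moved. The work goes in short steps, Python scripts to look and compute and a tool call to move; the robot and the scene stay as the last step left them, time stands still between calls to the robot, and variables do not carry over. Pictures are saved under pics/ and viewed, at most 10 in all, crops included, and the job is handed in when it is done.

Besides the shell and the picture viewer there is one more tool, called after "Emit:" as name(argument=value, ...), one argument or row to a line, values as JSON. jog_arm: Moves the arm, as the interface text tells. Its arguments: {"type":"object","properties":{"rotation":{"type":"array","items":{"type":"array","items":{"type":"number"}}},"linear":{"type":"array","items":{"type":"array","items":{"type":"number"}}},"grip":{"type":"array","items":{"type":"number"}},"newtons":{"type":"number"}},"required":["rotation","linear","grip"]}

```bash
mkdir -p pics; python3 - <<'E'
from cell import *
import cv2
s=read_state();print(s)
for n in("scene","top"):
    im=camera(n);cv2.imwrite(f"pics/{n}0.png",im[:,:,::-1]);p=camera_params(n);print(n,p)
print(camera_params("wrist"),tip_extent)
E
```

```text
{'time': 0.0, 'qpos': array([ 1.12646842,  0.6159352 , -0.01260254,  1.42490031,  0.00812692,
        1.10339138, -0.04041675]), 'joint_vel': array([ 0.00034091,  0.00262015,  0.00052746, -0.00021299, -0.00088537,
       -0.00196218, -0.00051489]), 'effort': array([ 2.12591026e-04, -4.69221532e+01,  2.59336391e-01, -1.71034241e+01,
        9.97463678e-03,  9.49437905e-03, -6.13051753e-06]), 'eef_pos': array([ 263.46116562, -593.43189878,  249.12728277]), 'eef_rot': array([-1.25602313e-03,  9.78250667e-01,  2.07422189e-01, -3.01843112e-04]), 'ft_force': array([ 0.40286069, -0.67681638,  0.12405428]), 'wrist_torque': array([-0.0231107 , -0.05853739,  0.02660224]), 'grip_force': 0.0, 'opening': 85.01392446331577}
scene {'fx': 372.8403508352419, 'fy': 372.8403508352419, 'cx': 254.07974975308147, 'cy': 188.26048463387326, 'view': array([[-8.95013029e-01,  4.45947113e-01,  9.10224395e-03,
         4.85796659e+02],
       [-2.68142300e-01, -5.54243405e-01,  7.87980936e-01,
         1.12717301e+02],
       [ 3.56442682e-01,  7.02812507e-01,  6.15632353e-01,
        -1.11132569e+03],
       [
[... 304 characters left out ...]
2.11689043e-02,  1.75987992e-01,
        -5.83504707e+02],
       [-1.75742287e-01,  1.29701472e-02,  9.84350763e-01,
        -1.06978829e+03],
       [ 0.00000000e+00,  0.00000000e+00,  0.00000000e+00,
         1.00000000e+00]])}
{'fx': 297.3186396354542, 'fy': 297.3186396354542, 'cx': 257.36325396680036, 'cy': 192.63880018947557, 'tool_from_camera': array([[ 7.16589748e-04,  9.60725681e-01,  2.77498922e-01,
         6.97959048e+01],
       [ 9.99999499e-01, -4.94496966e-04, -8.70322139e-04,
        -3.48574081e-01],
       [-6.98918455e-04,  2.77499406e-01, -9.60725555e-01,
        -1.24652952e+02],
       [ 0.00000000e+00,  0.00000000e+00,  0.00000000e+00,
         1.00000000e+00]])} 19.0
```

View pics/top0.png

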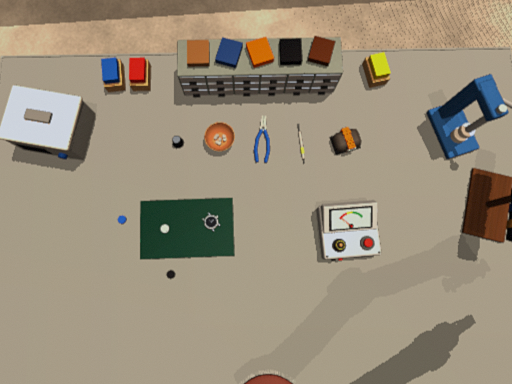

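View pics/scene0.png

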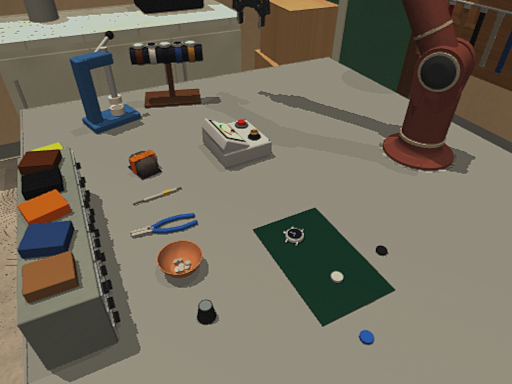

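The top view shows the cell on the mat near (165,229), the ring at (340,245) and the button at (367,243). In the scene view these are near (337,277), (254,134) and (241,124). The black and blue look-alikes lie off the mat.

```bash
cat > h.py <<'E'
from cell import *
import numpy as np, cv2
from scipy.spatial.transform import Rotation as R
def plane(n,u,v,z):
    p=camera_params(n);V=p["view"]
    d=V[:3,:3].T@np.array([(u-p["cx"])/p["fx"],-(v-p["cy"])/p["fy"],-1]);o=-V[:3,:3].T@V[:3,3]
    return o+d*(z-o[2])/d[2]
def pose():
    s=read_state();q=s["eef_rot"];return s["eef_pos"],R.from_quat([q[1],q[2],q[3],q[0]]),s
def wplane(u,v,z,pr=None):
    p=camera_params("wrist");T=p["tool_from_camera"];t,r=pr or pose()[:2]
    a,b=(u-p["cx"]),(v-p["cy"]);rr=np.hypot(a,b);th=rr/p["fx"]
    d=np.array([np.sin(th)*a/rr,-np.sin(th)*b/rr,-np.cos(th)])
    o=r.apply(T[:3,3])+t;d=r.apply(T[:3,:3]@d);return o+d*(z-o[2])/d[2]
def blobs(m,amin=8):
    n,l,st,c=cv2.connectedComponentsWithStats(m.astype(np.uint8));return [(c[i].round(1),st[i]) for i in range(1,n) if st[i,4]>=amin]
E
python3 - <<'E'
from h import *
for n,roi in(("top",{"cell":(155,219,175,239),"red":(357,233,378,253),"ring":(330,235,350,255)}),("scene",{"cell":(327,268,347,287),"red":(233,117,249,130),"ring":(245,127,263,143)})):
    im=cv2.imread(f"pics/{n}0.png");hsv=cv2.cvtColor(im,cv2.COLOR_BGR2HSV).astype(int)
    for k,(a,b,c,d) in roi.items():
        h=hsv[b:d,a:c];H,S,V=h[...,0],h[...,1],h[...,2]
        m={"cell":(S<90)&(V>120),"red":((H<8)|(H>170))&(S>150)&(V>80),"ring":(S>90)&(H>8)&(H<35)&(V>60)}[k]
        z={"cell":10.7,"red":66,"ring":71}[k]
        for cc,st in blobs(m):
            print(n,k,cc+[a,b],st[2:],plane(n,*(cc+[a,b]),z).round(1))
E
```

```text
top cell [164.3 228.1] [ 9  9 62] [500.9 281.2  10.7]
top red [367.9 242.3] [ 9  9 64] [ 444.5 -283.1   66. ]
top ring [339.9 244.5] [10 10 70] [ 440.  -205.3   71. ]
scene cell [336.5 275.7] [12 10 98] [504.  282.2  10.7]
scene red [240.8 122.1] [ 8  6 36] [ 450.9 -273.9   66. ]
scene ring [253.6 131.5] [ 8  6 42] [ 445.7 -199.4   71. ]
```

Emit:
jog_arm(
  rotation=[
    [0, 0, 0],
    [0, 0, 0],
    [0, 0, 0],
    [0, 0, 0],
    [0, 0, 0],
    [0, 0, 0],
    [0, 0, 0],
    [0, 0, 0],
    [0, 0, 0],
    [0, 0, 0],
    [0, 0, 0],
    [0, 0, 0],
  ],
  linear=[
    [24.5, -17.7, 4],
    [24.5, -17.7, 4],
    [24.5, -17.7, 4],
    [24.5, -17.7, 4],
    [24.5, -17.7, 4],
    [24.5, -17.7, 4],
    [24.5, -17.7, 4],
    [24.5, -17.7, 4],
    [24.5, -17.7, 4],
    [24.5, -17.7, 4],
    [24.5, -17.7, 4],
    [24.5, -17.7, 4],
  ],
  grip=[1, 1, 1, 1, 1, 1, 1, 1, 1, 1, 1, 1],
  newtons=40,
)

```text
time: 1.3
eef_pos: [446.5, -279.4, 201.8]
eef_rot: [-0.0, 0.978, 0.207, -0.0]
ft_force: [-0.0, -0.5, 0.3]
opening: -0.1
grip_force: 0.0
```

Emit:
jog_arm(
  rotation=[
    [0, 0, 7],
    [0, 0, 7],
    [0, 0, 7],
    [0, 0, 0],
    [0, 0, 0],
    [0, 0, 0],
  ],
  linear=[
    [0, 0, 0],
    [0, 0, 0],
    [0, 0, 0],
    [0, 0, 0],
    [0, 0, 0],
    [0, 0, 0],
  ],
  grip=[1, 1, 1, 1, 1, 1],
)

```text
time: 1.9
eef_pos: [446.1, -280.6, 202.2]
eef_rot: [-0.0, 1.0, 0.026, -0.0]
ft_force: [0.9, -0.7, 0.3]
opening: 0.1
grip_force: 0.0
```

```bash
python3 - <<'E'
from h import *
t,r,s=pose();print(t,r.as_matrix().round(3),s["time"],s["ft_force"],s["qpos"])
im=camera("wrist")[:,:,::-1];cv2.imwrite("pics/w1.png",im)
h=cv2.cvtColor(im.copy(),cv2.COLOR_BGR2HSV).astype(int);H,S,V=h[...,0],h[...,1],h[...,2]
for c,st in blobs(((H<8)|(H>170))&(S>150)&(V>80),150): print("red",c,st,wplane(*c,66,(t,r)))
for c,st in blobs((S>90)&(H>8)&(H<35)&(V>60),100): print("ring",c,st,wplane(*c,71,(t,r)))
E
```

```text
[ 446.14804535 -280.61192049  202.18680885] [[ 0.999  0.053 -0.   ]
 [ 0.053 -0.999  0.   ]
 [-0.    -0.    -1.   ]] 1.9 [ 0.90983709 -0.74530753  0.26044034] [ 0.4748788   0.48189991  0.0663887   1.84238952 -0.04230693  0.8190223
 -0.95519185]
red [191.4 114.8] [174  96  43  45 288] [ 508.75930249 -219.11845581   66.        ]
red [261.3 188.1] [249 175  26  26 512] [ 445.05579823 -284.33946648   66.        ]
ring [204.2  95.5] [194  91  21  11 144] [ 525.88416578 -230.90138122   71.        ]
ring [508.7 180.7] [503 165   9  26 103] [ 472.48089501 -575.82232686   71.        ]
ring [176.2 190.3] [164 177  26  27 365] [ 440.26474822 -206.53459943   71.        ]
ring [500.2 357.3] [ 472  313   40   71 1207] [ 154.01170071 -739.26028165   71.        ]
```

View pics/w1.png

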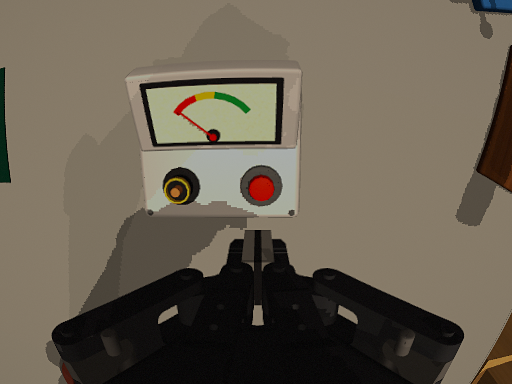

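The wrist view shows the button at (261,188) and the brass ring at (176,190). Both agree with the top view, and they come out 78 mm apart as expected. Next I press the button.

Emit:
jog_arm(
  rotation=[
    [0, 0, 0],
    [0, 0, 0],
    [0, 0, 0],
    [0, 0, 0],
    [0, 0, 0],
    [0, 0, 0],
  ],
  linear=[
    [-1.2, 3.5, 27],
    [0, 0, 27],
    [0, 0, 27],
    [0, 0, 27],
    [0, 0, 0],
    [0, 0, 0],
  ],
  grip=[1, 1, 1, 1, 1, 1],
)

```text
time: 2.55
eef_pos: [445.3, -284.4, 94.5]
eef_rot: [-0.0, 1.0, 0.026, -0.0]
ft_force: [-0.0, 0.1, 0.8]
opening: -0.1
grip_force: 0.0
```

Emit:
jog_arm(
  rotation=[
    [0, 0, 0],
    [0, 0, 0],
    [0, 0, 0],
    [0, 0, 0],
    [0, 0, 0],
    [0, 0, 0],
    [0, 0, 0],
    [0, 0, 0],
  ],
  linear=[
    [0, 0, 3],
    [0, 0, 3],
    [0, 0, 3],
    [0, 0, 3],
    [0, 0, 2],
    [0, 0, 0],
    [0, 0, 0],
    [0, 0, 0],
  ],
  grip=[1, 1, 1, 1, 1, 1, 1, 1],
)

```text
time: 3.35
eef_pos: [445.7, -284.4, 80.7]
eef_rot: [0.0, 1.0, 0.026, 0.001]
ft_force: [0.5, -0.2, 4.3]
opening: -0.3
grip_force: 1.9
```

Emit:
jog_arm(
  rotation=[
    [0, 0, 0],
    [0, 0, 0],
    [0, 0, 0],
    [0, 0, 0],
    [0, 0, 0],
  ],
  linear=[
    [0, 0, 1],
    [0, 0, 1],
    [0, 0, 0.5],
    [0, 0, 0],
    [0, 0, 0],
  ],
  grip=[1, 1, 1, 1, 1],
)

```text
time: 3.85
eef_pos: [445.7, -284.5, 79.0]
eef_rot: [0.0, 1.0, 0.026, 0.001]
ft_force: [-0.6, 1.0, 11.8]
opening: -0.1
grip_force: 5.9
```

Emit:
jog_arm(
  rotation=[
    [0, 0, 0],
    [0, 0, 0],
    [0, 0, 0],
    [0, 0, 0],
    [0, 0, 0],
  ],
  linear=[
    [0, 0, -10],
    [0, 0, -30],
    [0, 0, -30],
    [0, 0, -30],
    [0, 0, -20],
  ],
  grip=[1, 1, 1, 1, 1],
)

```text
time: 4.35
eef_pos: [444.9, -284.0, 199.2]
eef_rot: [-0.0, 1.0, 0.026, -0.0]
ft_force: [0.6, -0.1, -0.4]
opening: 0.2
grip_force: 0.0
```

Emit:
jog_arm(
  rotation=[
    [0, 0, 0],
    [0, 0, 0],
    [0, 0, 0],
    [0, 0, 0],
    [0, 0, 0],
    [0, 0, 0],
    [0, 0, 0],
    [0, 0, 0],
    [0, 0, 0],
    [0, 0, 0],
    [0, 0, 0],
    [0, 0, 0],
  ],
  linear=[
    [3.6, -23.4, 0],
    [3.6, -23.4, 0],
    [3.6, -23.4, 0],
    [3.6, -23.4, 0],
    [3.6, -23.4, 0],
    [3.6, -23.4, 0],
    [3.6, -23.4, 0],
    [3.6, -23.4, 0],
    [3.6, -23.4, 0],
    [3.6, -23.4, 0],
    [3.6, -23.4, 0],
    [3.6, -23.4, 0],
  ],
  grip=[0, 0, 0, 0, 0, 0, 0, 0, 0, 0, 0, 0],
)

```text
time: 5.55
eef_pos: [472.9, -0.6, 197.2]
eef_rot: [-0.0, 1.0, 0.026, -0.001]
ft_force: [0.7, -0.1, -0.1]
opening: 42.7
grip_force: 0.0
```

Emit:
jog_arm(
  rotation=[
    [0, 0, 0],
    [0, 0, 0],
    [0, 0, 0],
    [0, 0, 0],
    [0, 0, 0],
    [0, 0, 0],
    [0, 0, 0],
    [0, 0, 0],
    [0, 0, 0],
    [0, 0, 0],
    [0, 0, 0],
    [0, 0, 0],
  ],
  linear=[
    [3.6, -23.4, 4],
    [3.6, -23.4, 4],
    [3.6, -23.4, 4],
    [3.6, -23.4, 4],
    [3.6, -23.4, 4],
    [3.6, -23.4, 4],
    [3.6, -23.4, 4],
    [3.6, -23.4, 4],
    [3.6, -23.4, 4],
    [3.6, -23.4, 4],
    [3.6, -23.4, 4],
    [3.6, -23.4, 4],
  ],
  grip=[0, 0, 0, 0, 0, 0, 0, 0, 0, 0, 0, 0],
)

```text
time: 6.75
eef_pos: [501.7, 281.4, 148.8]
eef_rot: [0.001, 1.0, 0.026, -0.001]
ft_force: [0.6, -0.1, -0.4]
opening: 42.9
grip_force: 0.0
```

Emit:
jog_arm(
  rotation=[
    [0, 0, 0],
    [0, 0, 0],
    [0, 0, 0],
  ],
  linear=[
    [0, 0, 0],
    [0, 0, 0],
    [0, 0, 0],
  ],
  grip=[0, 0, 0],
)

```text
time: 7.05
eef_pos: [502.5, 279.2, 149.6]
eef_rot: [0.001, 1.0, 0.025, -0.001]
ft_force: [-0.2, -0.5, -0.0]
opening: 42.5
grip_force: 0.0
```

```bash
python3 - <<'E'
from h import *
t,r,s=pose();print(t,r.as_matrix().round(3),s["time"],s["opening"],s["qpos"])
im=camera("wrist")[:,:,::-1];cv2.imwrite("pics/w2.png",im)
h=cv2.cvtColor(im.copy(),cv2.COLOR_BGR2HSV).astype(int);H,S,V=h[...,0],h[...,1],h[...,2]
for c,st in blobs((S<90)&(V>130),100):
  if st[4]<4000: print("cell",c,st,wplane(*c,10.7,(t,r)))
E
```

```text
[502.54953312 279.22968452 149.55060448] [[ 0.999  0.05  -0.001]
 [ 0.05  -0.999 -0.002]
 [-0.001  0.002 -1.   ]] 7.05 42.54488246476005 [-0.57967572  0.61525522  0.05347587  1.7632705  -0.04291685  0.76609058
 -2.02623554]
cell [390.2 175.2] [369 150  43  56 498] [520.15357298 150.18186197  10.7       ]
cell [254.2 187.1] [242 175  26  26 534] [501.2329193  281.67689457  10.7       ]
cell [368.9 347.1] [350 321  53  56 799] [293.91297659 122.75560249  10.7       ]
cell [145.2 347.7] [113 322  53  55 782] [278.7438174  413.92635421  10.7       ]
```

View pics/w2.png

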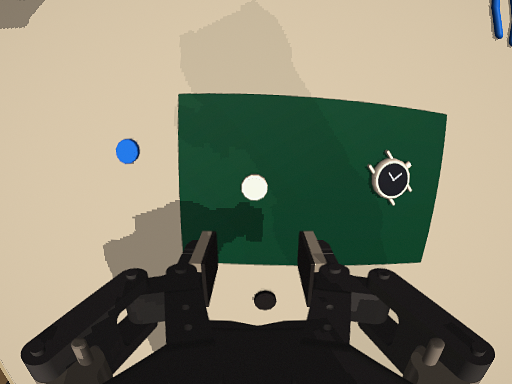

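The cell sits at (254,187), which is world (501,282), and the area around it is clear. I descend and grasp.

Emit:
jog_arm(
  rotation=[
    [0, 0, 0],
    [0, 0, 0],
    [0, 0, 0],
    [0, 0, 0],
    [0, 0, 0],
    [0, 0, 0],
    [0, 0, 0],
    [0, 0, 0],
  ],
  linear=[
    [-1.2, -2.5, 26],
    [0, 0, 26],
    [0, 0, 26],
    [0, 0, 26],
    [0, 0, 12],
    [0, 0, 6],
    [0, 0, 0],
    [0, 0, 0],
  ],
  grip=[0, 0, 0, 0, 0, 0, 0, 0],
)

```text
time: 7.9
eef_pos: [502.2, 283.8, 28.9]
eef_rot: [-0.001, 1.0, 0.025, 0.001]
ft_force: [-0.2, -0.4, -0.6]
opening: 42.6
grip_force: 0.0
```

```bash
python3 - <<'E'
from h import *
t,r,s=pose();print(t,r.as_matrix().round(4),s["ft_force"])
E
```

```text
[502.2113653  283.75851032  28.93450786] [[ 0.9987  0.0509  0.0018]
 [ 0.0509 -0.9987  0.0011]
 [ 0.0019 -0.001  -1.    ]] [-0.23002366 -0.41364748 -0.57022978]
```

Emit:
jog_arm(
  rotation=[
    [0, 0, 0],
    [0, 0, 0],
    [0, 0, 0],
    [0, 0, 0],
  ],
  linear=[
    [-1, 1.5, 2],
    [0, 0, 2],
    [0, 0, 2],
    [0, 0, 0],
  ],
  grip=[0, 0, 0, 0],
)

```text
time: 8.3
eef_pos: [500.3, 282.0, 21.7]
eef_rot: [0.0, 1.0, 0.026, -0.0]
ft_force: [-0.1, 0.9, -0.2]
opening: 43.0
grip_force: 0.0
```

Emit:
jog_arm(
  rotation=[
    [0, 0, 0],
    [0, 0, 0],
    [0, 0, 0],
    [0, 0, 0],
    [0, 0, 0],
    [0, 0, 0],
    [0, 0, 0],
    [0, 0, 0],
  ],
  linear=[
    [0, 0, 0],
    [0, 0, 0],
    [0, 0, 0],
    [0, 0, 0],
    [0, 0, 0],
    [0, 0, 0],
    [0, 0, 0],
    [0, 0, 0],
  ],
  grip=[0.5, 0.7, 1, 1, 1, 1, 1, 1],
  newtons=60,
)

```text
time: 9.1
eef_pos: [500.8, 282.2, 22.4]
eef_rot: [-0.0, 1.0, 0.026, 0.0]
ft_force: [-0.9, -0.1, 5.7]
opening: 20.8
grip_force: 59.2
```

```bash
python3 - <<'E'
from h import *
im=camera("wrist")[:,:,::-1];cv2.imwrite("pics/w3.png",cv2.resize(im[170:350,150:370],None,fx=3,fy=3,interpolation=2))
E
```

```text
(no output)
```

View pics/w3.png

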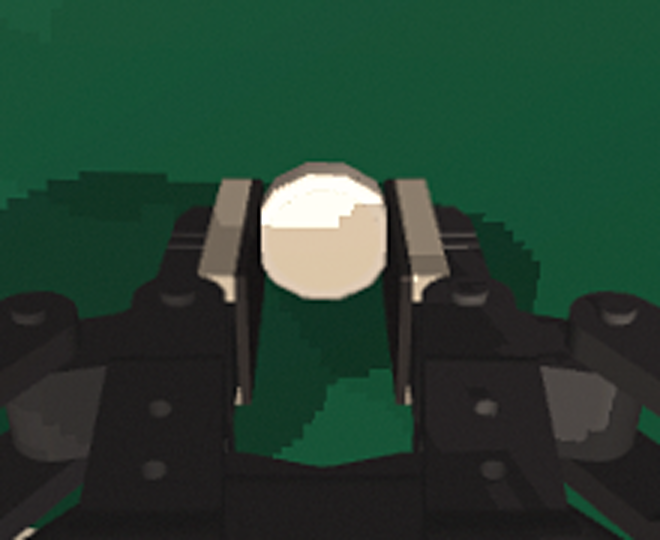

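The cell is centred between the pads at crop position (323,232). The fingertips are splaying slightly under the 60 N grip, so I ease it off and lift.

Emit:
jog_arm(
  rotation=[
    [0, 0, 0],
    [0, 0, 0],
    [0, 0, 0],
    [0, 0, 0],
  ],
  linear=[
    [0, 0, 0],
    [0, 0, 0],
    [0, 0, 0],
    [0, 0, 0],
  ],
  grip=[1, 1, 1, 1],
  newtons=40,
)

```text
time: 9.55
eef_pos: [500.8, 282.2, 22.5]
eef_rot: [-0.0, 1.0, 0.026, 0.0]
ft_force: [0.2, -0.4, 5.4]
opening: 21.0
grip_force: 59.2
```

Emit:
jog_arm(
  rotation=[
    [0, 0, 0],
    [0, 0, 0],
    [0, 0, 0],
    [0, 0, 0],
    [0, 0, 0],
    [0, 0, 0],
    [0, 0, 0],
    [0, 0, 0],
    [0, 0, 0],
    [0, 0, 0],
  ],
  linear=[
    [0, 0, -2],
    [0, 0, -4],
    [0, 0, -8],
    [0, 0, -16],
    [0, 0, -20],
    [0, 0, -20],
    [0, 0, -20],
    [0, 0, -20],
    [0, 0, 0],
    [0, 0, 0],
  ],
  grip=[1, 1, 1, 1, 1, 1, 1, 1, 1, 1],
)

```text
time: 10.55
eef_pos: [500.4, 282.0, 132.2]
eef_rot: [-0.0, 1.0, 0.026, 0.0]
ft_force: [0.2, 0.4, -0.2]
opening: 20.7
grip_force: 57.9
```

```bash
python3 - <<'E'
from h import *
t,r,s=pose();print(t,r.as_matrix().round(4),s["ft_force"])
im=camera("wrist")[:,:,::-1];cv2.imwrite("pics/w4.png",cv2.resize(im[170:350,150:370],None,fx=3,fy=3,interpolation=2))
E
```

```text
[500.4420708  281.95544193 132.18863176] [[ 9.987e-01  5.130e-02  6.000e-04]
 [ 5.130e-02 -9.987e-01  4.000e-04]
 [ 6.000e-04 -4.000e-04 -1.000e+00]] [ 0.1809489   0.43556905 -0.24243348]
```

View pics/w4.png

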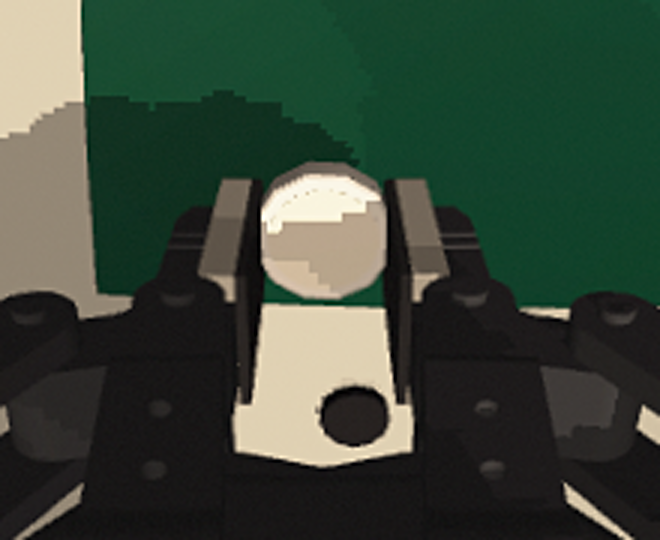

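The cell is held level and central in the fingers. I carry it over to the contact ring.

Emit:
jog_arm(
  rotation=[
    [0, 0, 0],
    [0, 0, 0],
    [0, 0, 0],
    [0, 0, 0],
    [0, 0, 0],
    [0, 0, 0],
    [0, 0, 0],
    [0, 0, 0],
    [0, 0, 0],
    [0, 0, 0],
    [0, 0, 0],
    [0, 0, 0],
  ],
  linear=[
    [-1.5, 9, -3],
    [-3.7, 21, -3],
    [-3.7, 21, -3],
    [-3.7, 21, -3],
    [-3.7, 21, -3],
    [-3.7, 21, -3],
    [-3.7, 21, -3],
    [-3.7, 21, -3],
    [-3.7, 21, -3],
    [-3.7, 21, -3],
    [-3.7, 21, 0],
    [-3.7, 21, 0],
  ],
  grip=[1, 1, 1, 1, 1, 1, 1, 1, 1, 1, 1, 1],
)

```text
time: 11.8
eef_pos: [469.7, 38.5, 161.3]
eef_rot: [0.0, 1.0, 0.025, -0.001]
ft_force: [0.4, -0.2, 0.7]
opening: 21.4
grip_force: 57.9
```

Emit:
jog_arm(
  rotation=[
    [0, 0, 0],
    [0, 0, 0],
    [0, 0, 0],
    [0, 0, 0],
    [0, 0, 0],
    [0, 0, 0],
    [0, 0, 0],
    [0, 0, 0],
    [0, 0, 0],
    [0, 0, 0],
    [0, 0, 0],
    [0, 0, 0],
  ],
  linear=[
    [-3.7, 21, 0],
    [-3.7, 21, 0],
    [-3.7, 21, 0],
    [-3.7, 21, 0],
    [-3.7, 21, 0],
    [-3.7, 21, 0],
    [-3.7, 21, 0],
    [-3.7, 21, 0],
    [-3.7, 21, 0],
    [-3.7, 21, 0],
    [-3.7, 21, 0],
    [-2, 13, 0],
  ],
  grip=[1, 1, 1, 1, 1, 1, 1, 1, 1, 1, 1, 1],
)

```text
time: 13.0
eef_pos: [439.0, -207.9, 161.2]
eef_rot: [0.0, 1.0, 0.024, -0.001]
ft_force: [0.1, -0.9, -0.3]
opening: 21.1
grip_force: 57.9
```

Emit:
jog_arm(
  rotation=[
    [0, 0, 0],
    [0, 0, 0],
    [0, 0, 0],
  ],
  linear=[
    [0, 0, 0],
    [0, 0, 0],
    [0, 0, 0],
  ],
  grip=[1, 1, 1],
)

```text
time: 13.3
eef_pos: [440.6, -204.2, 161.7]
eef_rot: [-0.001, 1.0, 0.027, -0.0]
ft_force: [-0.2, 0.4, -0.9]
opening: 21.1
grip_force: 57.9
```

```bash
python3 - <<'E'
from h import *
t,r,s=pose();print(t,r.as_matrix().round(4),s["ft_force"],s["qpos"],s["time"])
im=camera("wrist")[:,:,::-1];cv2.imwrite("pics/w5.png",im)
print("cell",wplane(258,249,t[2]-11.7,(t,r)))
h=cv2.cvtColor(im.copy(),cv2.COLOR_BGR2HSV).astype(int);H,S,V=h[...,0],h[...,1],h[...,2]
for c,st in blobs((S>90)&(H>8)&(H<35)&(V>60),80): print("ring",c,st,wplane(*c,70.5,(t,r)))
E
```

```text
[ 440.63804905 -204.21912155  161.65815502] [[ 9.986e-01  5.350e-02 -4.000e-04]
 [ 5.350e-02 -9.986e-01  1.200e-03]
 [-3.000e-04 -1.300e-03 -1.000e+00]] [-0.20550597  0.42242318 -0.85856489] [ 0.38051632  0.48538923  0.01296116  1.99475378 -0.01144867  0.66234397
 -1.11629725] 13.3
cell [ 441.01467617 -204.53196326  149.95815502]
ring [306.5  90.5] [295  86  25  11 202] [ 526.30510508 -234.93794945   70.5       ]
ring [260.3 202.6] [244 186  33  33 345] [ 440.25520805 -206.45905135   70.5       ]
ring [260.1 203.8] [254 196  13  16 145] [ 439.2839724  -206.36155136   70.5       ]
```

View pics/w5.png

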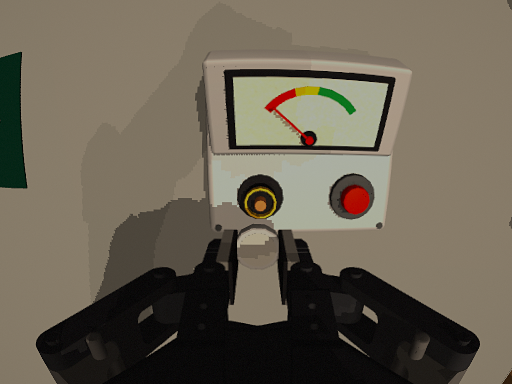

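The plunger and ring are at (260,203), with the cell centred above the jaws at (258,249). I correct by about 2 mm and descend to just above the plunger.

Emit:
jog_arm(
  rotation=[
    [0, 0, 0],
    [0, 0, 0],
    [0, 0, 0],
    [0, 0, 0],
    [0, 0, 0],
    [0, 0, 0],
    [0, 0, 0],
    [0, 0, 0],
    [0, 0, 0],
  ],
  linear=[
    [-0.8, 1.9, 0],
    [0, 0, 15],
    [0, 0, 15],
    [0, 0, 14],
    [0, 0, 10],
    [0, 0, 5],
    [0, 0, 4],
    [0, 0, 0],
    [0, 0, 0],
  ],
  grip=[1, 1, 1, 1, 1, 1, 1, 1, 1],
)

```text
time: 14.25
eef_pos: [440.1, -207.8, 99.2]
eef_rot: [0.0, 1.0, 0.026, 0.0]
ft_force: [0.9, 0.4, 0.2]
opening: 21.0
grip_force: 57.9
```

```bash
python3 - <<'E'
from h import *
L=[]
for i in range(6):
    t,r,s=pose();L.append(t);im=camera("wrist")[:,:,::-1]
t=np.mean(L,0);print(np.std(L,0),t,r.as_matrix().round(4),s["ft_force"])
cv2.imwrite("pics/w6.png",cv2.resize(im[130:330,150:370],None,fx=3,fy=3,interpolation=2))
print("cell",wplane(258,249,t[2]-11.7,(t,r)))
h=cv2.cvtColor(im.copy(),cv2.COLOR_BGR2HSV).astype(int);H,S,V=h[...,0],h[...,1],h[...,2]
for c,st in blobs((S>90)&(H>8)&(H<35)&(V>60),80): print("ring",c,st,wplane(*c,70.5,(t,r)))
E
```

```text
[0.06018395 0.02754775 0.05415097] [ 440.084621   -207.78416762   99.22168181] [[ 9.987e-01  5.120e-02  6.000e-04]
 [ 5.120e-02 -9.987e-01 -2.000e-04]
 [ 6.000e-04  2.000e-04 -1.000e+00]] [ 0.0485817  -0.95087865  0.20314983]
cell [ 440.47257931 -208.11693178   87.52168181]
ring [319.9  80.7] [303  74  36  16 417] [ 526.92897583 -235.47844392   70.5       ]
ring [254.8 220. ] [235 213  40  18 260] [ 449.71607253 -205.90795093   70.5       ]
```

View pics/w6.png

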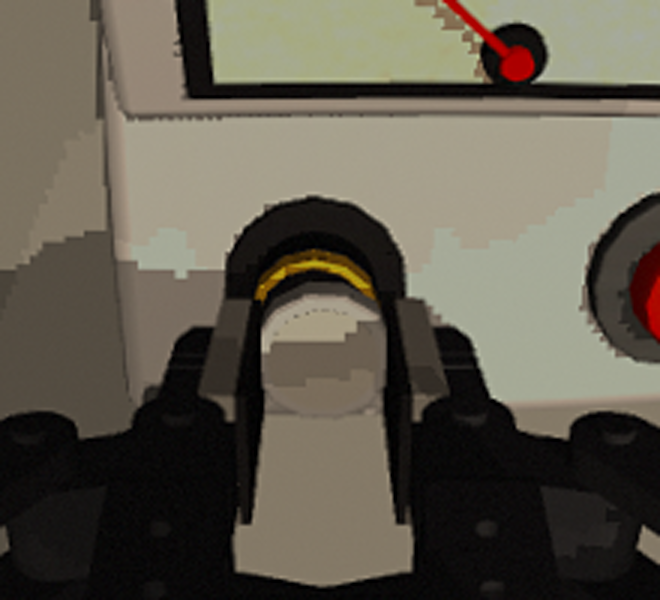

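The brass arc is centred at crop x≈316 and the cell at x≈323, so the cell is about 1.5 mm too far to -y. I correct that, then press slowly.

Emit:
jog_arm(
  rotation=[
    [0, 0, 0],
    [0, 0, 0],
    [0, 0, 0],
    [0, 0, 0],
    [0, 0, 0],
    [0, 0, 0],
  ],
  linear=[
    [-0.3, -1.6, 0],
    [0, 0, 0],
    [0, 0, 2],
    [0, 0, 2],
    [0, 0, 0],
    [0, 0, 0],
  ],
  grip=[1, 1, 1, 1, 1, 1],
)

```text
time: 15.15
eef_pos: [439.3, -206.1, 94.7]
eef_rot: [-0.0, 1.0, 0.026, -0.0]
ft_force: [0.5, -0.2, -0.3]
opening: 21.2
grip_force: 57.9
```

Emit:
jog_arm(
  rotation=[
    [0, 0, 0],
    [0, 0, 0],
    [0, 0, 0],
    [0, 0, 0],
    [0, 0, 0],
  ],
  linear=[
    [0, 0, 1],
    [0, 0, 1],
    [0, 0, 1],
    [0, 0, 0],
    [0, 0, 0],
  ],
  grip=[1, 1, 1, 1, 1],
)

```text
time: 15.65
eef_pos: [439.5, -206.1, 92.0]
eef_rot: [0.0, 1.0, 0.026, 0.0]
ft_force: [-0.9, 0.9, 3.9]
opening: 21.0
grip_force: 58.3
```

Emit:
jog_arm(
  rotation=[
    [0, 0, 0],
    [0, 0, 0],
    [0, 0, 0],
    [0, 0, 0],
    [0, 0, 0],
  ],
  linear=[
    [0, 0, 1],
    [0, 0, 1],
    [0, 0, 0.5],
    [0, 0, 0],
    [0, 0, 0],
  ],
  grip=[1, 1, 1, 1, 1],
)

```text
time: 16.15
eef_pos: [439.5, -206.1, 89.4]
eef_rot: [0.0, 1.0, 0.026, 0.0]
ft_force: [-2.1, 0.7, 5.8]
opening: 20.6
grip_force: 58.4
```

Emit:
jog_arm(
  rotation=[
    [0, 0, 0],
    [0, 0, 0],
    [0, 0, 0],
  ],
  linear=[
    [0, 0, 0.5],
    [0, 0, 0],
    [0, 0, 0],
  ],
  grip=[1, 1, 1],
)

```text
time: 16.45
eef_pos: [439.5, -206.1, 89.3]
eef_rot: [0.0, 1.0, 0.026, 0.0]
ft_force: [-2.3, 1.3, 8.1]
opening: 21.2
grip_force: 59.7
```

Emit:
jog_arm(
  rotation=[
    [0, 0, 0],
    [0, 0, 0],
    [0, 0, 0],
  ],
  linear=[
    [0, 0, 0.5],
    [0, 0, 0],
    [0, 0, 0],
  ],
  grip=[1, 1, 1],
)

```text
time: 16.75
eef_pos: [439.5, -206.1, 89.3]
eef_rot: [0.0, 1.0, 0.026, 0.0]
ft_force: [-3.2, 1.5, 12.7]
opening: 20.9
grip_force: 60.6
```

Emit:
jog_arm(
  rotation=[
    [0, 0, 0],
    [0, 0, 0],
    [0, 0, 0],
    [0, 0, 0],
    [0, 0, 0],
  ],
  linear=[
    [0, 0, 0.3],
    [0, 0, 0],
    [0, 0, 0],
    [0, 0, 0],
    [0, 0, 0],
  ],
  grip=[1, 1, 1, 1, 1],
)

```text
time: 17.25
eef_pos: [439.5, -206.1, 89.3]
eef_rot: [0.0, 1.0, 0.026, 0.0]
ft_force: [-3.1, 1.7, 15.4]
opening: 21.0
grip_force: 61.1
```

```bash
python3 - <<'E'
from h import *
L=[];F=[]
for i in range(8):
    t,r,s=pose();L.append(t);F.append(s["ft_force"]);im=camera("wrist")[:,:,::-1]
t=np.mean(L,0);print(t,np.mean(F,0),np.std(F,0),r.as_matrix().round(4))
cv2.imwrite("pics/w7.png",cv2.resize(im[80:330,150:370],None,fx=2.4,fy=2.4,interpolation=2))
E
```

```text
[ 439.48445186 -206.13229798   89.28804294] [-2.79040468  1.52209305 15.02712357] [0.15191201 0.19204116 0.37812863] [[ 9.987e-01  5.110e-02  6.000e-04]
 [ 5.110e-02 -9.987e-01 -2.000e-04]
 [ 6.000e-04  2.000e-04 -1.000e+00]]
```

View pics/w7.png

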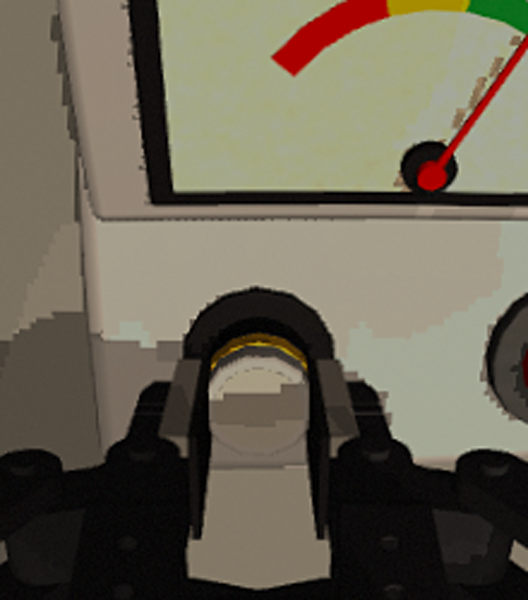

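The needle is in the green, and the ring arc at (258,340) is concentric with the cell at (259,400). I ease the push slightly toward mid-range, then hand in.

Emit:
jog_arm(
  rotation=[
    [0, 0, 0],
    [0, 0, 0],
    [0, 0, 0],
    [0, 0, 0],
    [0, 0, 0],
  ],
  linear=[
    [0, 0, -0.3],
    [0, 0, 0],
    [0, 0, 0],
    [0, 0, 0],
    [0, 0, 0],
  ],
  grip=[1, 1, 1, 1, 1],
)

```text
time: 18.15
eef_pos: [439.5, -206.1, 89.3]
eef_rot: [0.0, 1.0, 0.026, 0.0]
ft_force: [-2.9, 1.6, 13.1]
opening: 21.1
grip_force: 60.6
```

```bash
python3 -c "
from cell import *
s=read_state();print(s['ft_force'],s['eef_pos'])
if 9.5<s['ft_force'][2]<15.5: print(job_done())"
```

```text
[-2.90872157  1.6366527  13.08981705] [ 439.48324762 -206.10298562   89.30256356]
the job is handed in; nothing more can be done
None
```

I pressed and released the red button, then picked up the cell and am holding it on the contact ring with about 13 N. The needle reads in the green. I handed the job in at about 18 s; no verdict came back.

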